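Free a locked reader tray with the release rod

TASK

The sample tray of the white bench reader is locked shut: take the red-handled release rod from its stand and push its thin shaft down through the small blue-ringed hole in the reader's top until the hidden latch lets the tray spring forward a little. Hang the rod back upright in its stand, and pull the tray by its blue fin all the way out to its stop, leaving the dish lying in the tray. Leave the timer on the reader and the glassware, bottles and tip box around it where they are.

Things in the scene. Friction and masses are not known exactly. Their poses are not given: they have to be found in the camera images.
- reader: Bench reader fixed to the bench: white box 150 (x) x 200 (y) x 85 (z) mm with a grey front face looking to its own -x. Origin: centre of its underside. Own axes: -x out of the front, z up.
- access_hole (a point): Centre of the access hole, level with the reader's top face (85 mm up, 70 mm to the +y side of the reader's origin). The only hole in the top: round, 12.5 mm across with a small chamfer, marked by a blue ring 27 mm across. The top sheet is 6 mm thick, with empty space and then the latch pad 35 mm below the top face. Axes as the reader's.
- latch (a joint): How far the hidden latch pad under the access hole is pushed down, m: 0 at rest, lets the tray go at 0.008 (rod tip 43 mm below the top face), hard stop at 0.014. The pad is 22 mm square, centred under the hole and sprung: about 3 N starts it, 5.5 N releases the tray. It comes back up by itself when the rod is withdrawn.
- sample_tray (a joint): How far the tray is out, m: 0 locked shut, springs to about 0.03 when the latch is tripped and stays there, 0.075 at its outer stop. Beyond 0.03 it slides with a drag of 1 to 3 N and stays where it is left. It slides towards the reader's own -x.
- tray_grip (a point): Place to grip on the tray's blue fin; moves with the tray. 46 mm above the bench, 20 mm before the black tray front, 25 mm to the -y side of the reader's middle. The fin stands out 36 mm from the front (to the reader's -x), is 14 mm thick along the reader's y and spans 31 to 61 mm above the bench. The tray front is 116 mm wide, 70 mm high. Axes as the reader's.
- tray_recess (a point): Centre of the floor of the square recess in the tray, 74 mm wide inside with a rim 10 mm high; moves with the tray.
- petri_dish: Shallow clear round dish, 68 mm across, 14 mm high, loose in the recess of the tray and hidden inside the reader while the tray is shut. Origin: centre of its underside.
- release_rod: Release rod, loose, 160 mm long, about 80 g: steel shaft 7 mm thick and 90 mm long, then a black shoulder disc 26 mm across and 5 mm thick, then a round red handle 20 mm across and 65 mm long. Origin: the shaft's free end; own z runs from there to the handle. It starts upright, hanging by its shoulder in the stand, with its handle 110 to 175 mm above the bench.
- rod_tip (a point): Free end of the rod's shaft (same point as the rod's origin).
- rod_shoulder (a point): Centre of the underside of the rod's shoulder disc, 90 mm from the tip along the rod.
- rod_stand: Aluminium bridge on a dark base of 75 x 85 mm, fixed to the bench: top plate 50 x 60 x 10 mm whose top is 105 mm above the bench. Origin: centre of its underside.
- stand_hole (a point): Centre of the stand's hole, level with the top of its top plate, 105 mm above the bench. Round, 14 mm across with a 2 mm chamfer, through to free space below; the rod's shoulder rests on the plate round it.
- timer: Bench timer, 62 x 62 x 18 mm, lying loose on the reader's top, on the other side from the hole. Origin: centre of its underside.
- beaker_dirty: Used small beaker with sticks in it, 60 mm across, 68 mm high, standing beside the reader on its -y side, away from the hole. Origin: centre of its underside.
- media_bottle: Amber bottle with blue cap, 85 mm across, 189 mm high. Origin: centre of its underside.
- wash_bottle: White wash bottle with red cap and bent spout, 62 x 99 x 181 mm. Origin: centre of its underside.
- tip_box: Blue pipette tip box with clear lid, 76 x 122 x 68 mm. Origin: centre of its underside.
- flask_red: Long-necked flask with pale red content, 61 mm across, 167 mm high. Origin: centre of its underside.

How it is judged (in metres and radians):
On the way:
1. the rod's shaft is down in the access hole (tip over 15 mm below the top face, within 10 mm of the hole's axis) while the tray is sprung out over 20 mm (z of rod_tip in the frame of access_hole below -0.015 m and horizontal distance between rod_tip and access_hole below 0.01 m and value of joint sample_tray above 0.02 m), for 0.1 s.
At the end, for the whole second after the job is handed in: Tray out over 0.068 of 0.075 m; rod hanging upright in its stand (shoulder within 6 mm sideways and 4 mm in height of the stand's hole, tilt under 0.12 rad); dish flat in the tray's recess (within 12 mm of its centre, tilt under 0.15 rad); rod and dish at rest (value of joint sample_tray above 0.068 m and horizontal distance between rod_shoulder and stand_hole below 0.006 m and z of rod_shoulder in the frame of stand_hole between -0.004 and 0.004 m and angle between release_rod's own z axis and vertical below 0.12 rad and horizontal distance between petri_dish and tray_recess below 0.012 m and angle between petri_dish's own z axis and vertical below 0.15 rad and linear speed of each of release_rod, petri_dish below 0.02 m/s); the robot touches nothing.
It fails at once if the timer is moved more than 25 mm or tipped over 0.4 rad (distance of timer from where it was at the start of the episode above 0.025 m or angle between timer's own z axis and vertical above 0.4 rad).
It fails at once if the beaker or flask is moved more than 25 mm or tipped over 0.4 rad (distance of any of beaker_dirty, flask_red from where it was at the start of the episode above 0.025 m or angle between any of beaker_dirty, flask_red's own z axis and vertical above 0.4 rad).
It fails at once if the media bottle, wash bottle or tip box is moved more than 25 mm or tipped over 0.4 rad (distance of any of media_bottle, wash_bottle, tip_box from where it was at the start of the episode above 0.025 m or angle between any of media_bottle, wash_bottle, tip_box's own z axis and vertical above 0.4 rad).
It fails at once if the dish comes out of the tray's recess (more than 25 mm from its centre) (distance between petri_dish and tray_recess above 0.025 m).
It also fails if it takes over 51 s, if anything falls off the work surface, if the arm or the gripper's body presses on something with over 40 N, if the wrist force passes 120 N, or if a joint passes its speed limit or range.

ROBOT

A 6-joint arm with a two-finger parallel gripper is mounted at the origin on a cart in front of the work surface, level with it; the furniture and walls round the work are solid. World frame = base frame: x ahead of the robot, y to its left, z up, the work surface at z = 0. Lengths are in mm, angles in rad, forces in N, time in s.
With the tool pointing down it reaches from about 400 to 925 mm from the base axis. Payload 12.5 kg.
Tool frame: the origin (TCP) lies midway between the tips of the shut fingers; the grasp point (between the pads) lies 19 mm behind it; z points along the fingers, y is the line along which they close (so a half turn about z gives the same grasp; the last joint's range is limited). The gripper opens to 95 mm and grips with 3 to 60 N. Pads are 20 mm wide; open, the fingers measure 119 mm over their backs; the gripper's body (75 mm by 180 mm) begins 59 mm behind the grasp point.
Start: joints at [1.055, 0.491, 1.559, -0, 1.092, -0.106], TCP at [249.002, 573.276, 214.661] pointing down, gripper open.
Joint ranges: [-3.1, 3.1], [-0.84, 2.19], [0.05, 2.79], [-1.13, 4.28], [0.06, 2.93], [-2.69, 2.69]. Speed limits (rad/s): [2.22, 2.22, 2.79, 3.14, 3.14, 3.14].

INTERFACE

Orientations are given as [roll, pitch, yaw] about the fixed x, y, z axes, in that order (R = Rz(yaw) Ry(pitch) Rx(roll)).
In Python, from cell import env gives the robot as it stands.
- The arm moves only by the tool arm_command, never from a script. Its argument "targets" is a list of rows, each a list of 5 numbers: the shift along the tool's x, y, z in mm, then the turn about the tool's z in degrees, then the opening, from 0 (shut) to 1 (fully open). In form: [[tx, ty, tz, roll, fingers], ...]. A call has 1 to 5 rows; each row is the pose to reach, as a shift and turn from the pose commanded when the call began, along the tool's axes at that moment; what a row does not reach only later rows make up. A row lasts 1/10 s, in which the tool goes at most 50 mm and 8.59 degrees, less where a joint would pass 70% of its speed; a pose out of reach is approached as far as the arm can. A call with a gripper value outside its range is refused whole. The fingers move at their own pace and stop on an object; the grip force is fixed at half the most. Time passes only in rows, so rows that repeat a pose let the fingers close. It gives the time, the measured TCP pose, the force, the opening and the grip force at its end, in the units of the state.
- env.state(): the state, without advancing time (a new reading comes with each control period).
- env.read_camera(name): name is "side" or "top" or "wrist"; returns a dict with "frame" (400x640x3 uint8, red, green, blue), "vertical_fov" (degrees; the focal length in pixels is half the picture's height over the tangent of half this angle, whatever the lens; pixels are square), "cx", "cy" (the principal point, pixels), "world_from_camera" (4x4, takes a point from camera to world coordinates); the wrist camera has in their place "hand_eye" (4x4, takes a point from camera to tool coordinates, whose origin is the TCP and whose axes are the flange's). Camera axes: x right, y down, z forward; pixel columns grow to the right and rows downward; lengths in mm; the calibration is good to about 2 mm. A picture is of the moment at which its call begins: read the wrist's pose just before it. There is no depth.
- env.job_done(): hands the job in; it is judged then, once.
The state is a dict: "t": time; "joints": joint angles; "qvel": joint speeds; "tau": joint torques, N m; "eef_pos": TCP position; "tcp_rot": TCP orientation; "ft_force": force on the tool from outside, world axes, zero at the start; "moment": the same for the moment, N m; "opening": opening from 0.0 (shut) to 1.0 (fully open); "grip_force": force on a finger pad.
Only numpy, scipy, OpenCV 4.12 (cv2) and the standard library are available. Lean on these libraries where they do the work, as an engineer would, in place of code of your own. Each camera call takes 0.05 s, during which the arm holds its last target. There are 200 camera calls.

## Working session

There is one attempt and no reset: what is moved stays moved. The work goes in short steps, Python scripts to look and compute and a tool call to move; the robot and the scene stay as the last step left them, time stands still between calls to the robot, and variables do not carry over. Pictures are saved under pics/ and viewed, at most 10 in all, crops included, and the job is handed in when it is done.

Besides the shell and the picture viewer there is one more tool, called as name(argument=value, ...), one argument or row to a line, values as JSON. arm_command: Moves the arm, as the interface text tells. Its arguments: {"type":"object","properties":{"targets":{"type":"array","items":{"type":"array","items":{"type":"number"}}}},"required":["targets"]}

```bash
ls; mkdir -p pics
cat > h.py <<'E'
import numpy as np, cv2
from cell import env
from scipy.spatial.transform import Rotation as R
def tool():
    s=env.state(); T=np.eye(4); T[:3,:3]=R.from_euler('xyz',s['tcp_rot']).as_matrix(); T[:3,3]=s['eef_pos']; return T
def shot(n):
    T=tool(); c=env.read_camera(n)
    c['W']=np.array(c['world_from_camera']) if n!='wrist' else T@np.array(c['hand_eye'])
    return c
def ray(c,u,v):
    f=200/np.tan(np.radians(c['vertical_fov'])/2)
    d=c['W'][:3,:3]@np.array([(u-c['cx'])/f,(v-c['cy'])/f,1]); return c['W'][:3,3],d
def plane(c,u,v,z):
    o,d=ray(c,u,v); return o+d*(z-o[2])/d[2]
def proj(c,p):
    f=200/np.tan(np.radians(c['vertical_fov'])/2)
    q=np.linalg.inv(c['W'])@np.append(p,1); return np.array([c['cx']+f*q[0]/q[2],c['cy']+f*q[1]/q[2]])
def save(c,n): cv2.imwrite('pics/'+n,c['frame'][:,:,::-1])
E
python3 - <<'E'
from h import *
import pickle
s=env.state(); print(s)
D={}
for n in('top','side','wrist'):
    D[n]=shot(n); print(n,D[n]['W'].round(2).tolist(),D[n]['vertical_fov'])
pickle.dump(D,open('d.pkl','wb'))
save(D['top'],'top.png');save(D['side'],'side.png')
E
```

```text
pics
{'t': 0.0, 'joints': array([ 1.05537991e+00,  4.91560206e-01,  1.55944559e+00,  1.94351558e-05,
        1.09167017e+00, -1.05608672e-01]), 'qvel': array([-0.00131139, -0.00044462, -0.00013436,  0.00197864, -0.00114755,
       -0.00092457]), 'tau': array([ 2.47526441e-03, -6.12655020e+01, -2.58182395e+01,  6.94748084e-02,
        4.82667563e-02, -5.48230389e-05]), 'eef_pos': array([248.88466339, 573.05282249, 214.06266867]), 'tcp_rot': array([-3.14051720e+00, -1.31335152e-04,  2.73177587e+00]), 'ft_force': array([ 0.42782352, -0.55390697, -0.35876141]), 'moment': array([-0.03408763,  0.00487974,  0.02241009]), 'grip_force': 0.0, 'opening': 1.00300640000178}
top [[0.02, -0.99, 0.14, 333.24], [-1.0, -0.02, 0.02, -210.09], [-0.02, -0.14, -0.99, 1435.37], [0.0, 0.0, 0.0, 1.0]] 42.1219613296026
side [[0.62, -0.47, 0.63, -283.0], [-0.79, -0.39, 0.48, -839.37], [0.02, -0.79, -0.61, 877.16], [0.0, 0.0, 0.0, 1.0]] 50.94748429946431
wrist [[0.4, 0.89, 0.22, 187.01], [0.92, -0.39, -0.1, 600.24], [-0.0, 0.24, -0.97, 383.62], [0.0, 0.0, 0.0, 1.0]] 63.629568093652345
```

View pics/top.png

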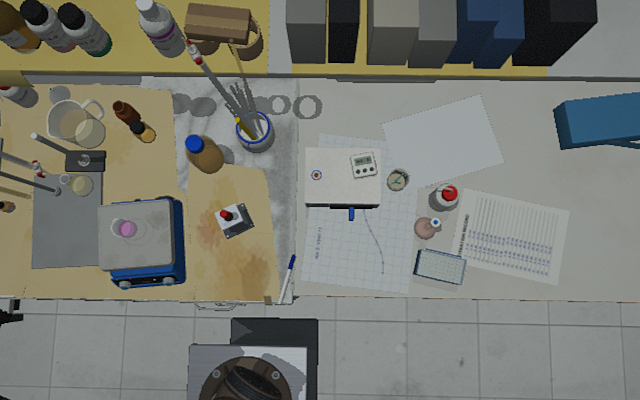

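View pics/side.png

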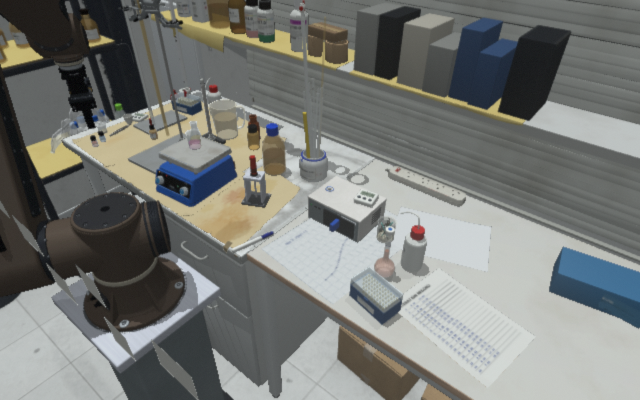

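Top view: the rod and stand are at (230,218), the reader's blue ring at (317,175), its fin at (351,213), the timer at (363,165), and the tip box and flasks are to the right of the reader. The side view agrees.

Run:
```python
from h import *
import pickle
D=pickle.load(open('d.pkl','rb'))
def blobs(c,lo,hi,box,mina=8):
    hsv=cv2.cvtColor(c['frame'],cv2.COLOR_RGB2HSV); m=cv2.inRange(hsv,lo,hi)
    k=np.zeros_like(m); x0,y0,x1,y1=box; k[y0:y1,x0:x1]=m[y0:y1,x0:x1]
    n,l,s,ce=cv2.connectedComponentsWithStats(k)
    return [(ce[i].round(1).tolist(),s[i].tolist()) for i in range(1,n) if s[i,4]>=mina],k
t=D['top'];sd=D['side']
r,_=blobs(t,(0,120,80),(8,255,255),(205,195,255,240)); print('red top',r)
for ce,s in r: print(plane(t,*ce,150))
r,_=blobs(sd,(0,120,60),(8,255,255),(235,145,275,185)); print('red side',r)
b,_=blobs(t,(100,100,60),(130,255,255),(305,165,330,185),4); print('ring',b)
for ce,s in b: print(plane(t,*ce,85))
b,_=blobs(t,(100,120,60),(130,255,255),(340,203,362,225)); print('fin',b)
for ce,s in b: print(plane(t,*ce,61))
b,_=blobs(sd,(100,100,60),(130,255,255),(318,180,345,235),4); print('side blue',b)
for ce,s in b: print(plane(sd,*ce,85),plane(sd,*ce,50))
# reader top white
b,k=blobs(t,(0,0,200),(180,30,255),(300,140,386,212),400); print('white',[x[1] for x in b])
cn=max(cv2.findContours(k,cv2.RETR_EXTERNAL,cv2.CHAIN_APPROX_NONE)[0],key=cv2.contourArea)
bx=cv2.boxPoints(cv2.minAreaRect(cn)); print(np.array([plane(t,*p,85) for p in bx]).round(1).tolist())
cv2.imwrite('pics/z.png',cv2.resize(np.hstack([t['frame'][130:250,200:400,::-1]]),None,fx=4,fy=4,interpolation=cv2.INTER_CUBIC))
```

```text
red top [([223.1, 213.4], [220, 211, 7, 6, 37])]
[490.07781093  50.33354873 150.        ]
red side [([252.4, 161.4], [250, 155, 6, 14, 58])]
ring [([315.0, 170.2], [313, 170, 5, 2, 5]), ([314.5, 178.5], [312, 177, 6, 3, 6])]
[ 617.6217985  -175.86008088   85.        ]
[ 595.20493716 -174.98409848   85.        ]
fin [([351.0, 213.0], [349, 207, 5, 14, 65])]
[ 507.91752002 -273.48409682   61.        ]
side blue [([334.1, 224.2], [330, 218, 9, 13, 85])]
[ 469.85349851 -297.76225365   85.        ] [ 503.11656503 -273.83239573   50.        ]
white []Traceback (most recent call last):
  File "<stdin>", line 21, in <module>
ValueError: max() iterable argument is empty
```

```bash
cat >> h.py <<'E'
def tri(c1,p1,c2,p2):
    o1,d1=ray(c1,*p1);o2,d2=ray(c2,*p2)
    d1=d1/np.linalg.norm(d1);d2=d2/np.linalg.norm(d2)
    A=np.c_[d1,-d2];s=np.linalg.lstsq(A,o2-o1,rcond=None)[0]
    a,b=o1+s[0]*d1,o2+s[1]*d2; return (a+b)/2,np.linalg.norm(a-b)
def to(p):
    T=tool(); return (T[:3,:3].T@(np.array(p)-T[:3,3])).round(1)
E
python3 - <<'E'
from h import *
import pickle
D=pickle.load(open('d.pkl','rb'))
t,sd=D['top'],D['side']
print(tri(t,(223.1,213.4),sd,(252.4,161.4)))
for z in (142,165,175):print(z,plane(t,223.1,213.4,z),plane(sd,252.4,161.4,z))
print('hole',plane(t,316.5,175,85))
print(to((488,49,260)))
a=t['frame'][135:225,295:395,::-1]; b=t['frame'][190:245,205:265,::-1]
A=cv2.resize(a,(600,540),interpolation=cv2.INTER_CUBIC)
cv2.imwrite('pics/z.png',A)
E
```

```text
(array([489.44169182,  51.2377502 , 149.03086651]), np.float64(2.0665208894463065))
142 [491.05393269  51.95437171 142.        ] [496.1847973   60.60237148 142.        ]
165 [488.24758263  47.29450564 165.        ] [471.80764125  32.44614757 165.        ]
175 [487.02743043  45.26847692 175.        ] [461.20887775  20.20431109 175.        ]
hole [ 604.72025275 -180.09234589   85.        ]
[-428.1 -385.5  -45.5]
```

View pics/z.png

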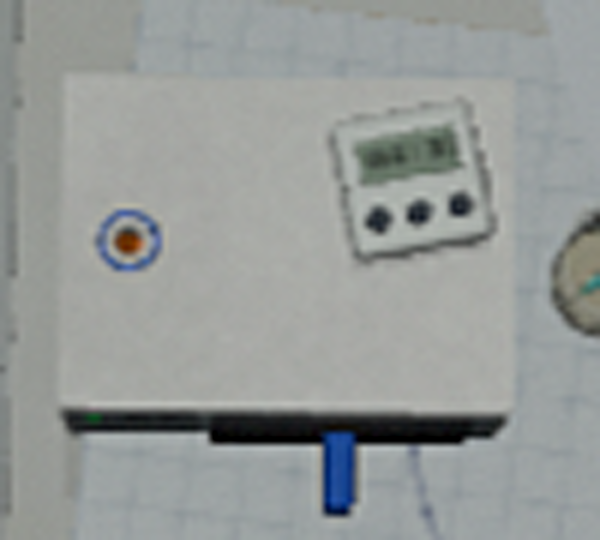

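The reader is nearly square to the world axes. The hole is at about (605,-180), the fin at about (508,-273) and the rod at about (489,50). I'm moving over the rod.

arm_command(
  targets=[
    [-20,-20,-45,0,1],
    [-60,-54,-46,0,1],
    [-98,-88,-46,0,1],
    [-136,-122,-46,0,1],
    [-174,-156,-46,0,1],
  ],
)

```text
t: 0.65
eef_pos: [343.7, 365.7, 260.6]
tcp_rot: [3.141, 0.0, 2.732]
ft_force: [0.8, -0.0, -0.5]
opening: 1.0
grip_force: 0.0
```

arm_command(
  targets=[
    [-38,-34,0,0,1],
    [-76,-68,0,0,1],
    [-114,-103,0,0,1],
    [-152,-137,0,0,1],
    [-190,-171,0,0,1],
  ],
)

```text
t: 1.15
eef_pos: [447.6, 138.0, 260.7]
tcp_rot: [3.141, 0.0, 2.732]
ft_force: [0.4, 0.8, 0.1]
opening: 0.998
grip_force: 0.0
```

arm_command(
  targets=[
    [-32,-29,0,-8,1],
    [-64,-58,0,-16,1],
    [-64,-58,0,-23.5,1],
    [-64,-58,0,-23.5,1],
    [-64,-58,0,-23.5,1],
  ],
)

```text
t: 1.65
eef_pos: [482.5, 61.6, 260.5]
tcp_rot: [3.141, -0.0, 3.138]
ft_force: [0.4, -0.1, -1.2]
opening: 1.0
grip_force: 0.0
```

Run:
```python
from h import *
import pickle
s=env.state();print(s['t'],s['eef_pos'],s['tcp_rot'],s['ft_force'])
c=shot('wrist');pickle.dump(c,open('w1.pkl','wb'));save(c,'w1.png')
print(c['W'].round(2).tolist())
print(proj(c,(489.5,50,175)),proj(c,(489.5,50,105)))
```

```text
1.65 [482.50983948  61.60558359 260.50940947] [ 3.14139053e+00 -3.62423539e-04  3.13785272e+00] [ 0.39474214 -0.08252794 -1.15319139]
[[0.0, 0.97, 0.24, 415.01], [1.0, -0.0, -0.0, 62.04], [-0.0, 0.24, -0.97, 430.04], [0.0, 0.0, 0.0, 1.0]]
[307.08111393 211.54850792] [309.99179134 192.54677682]
```

View pics/w1.png

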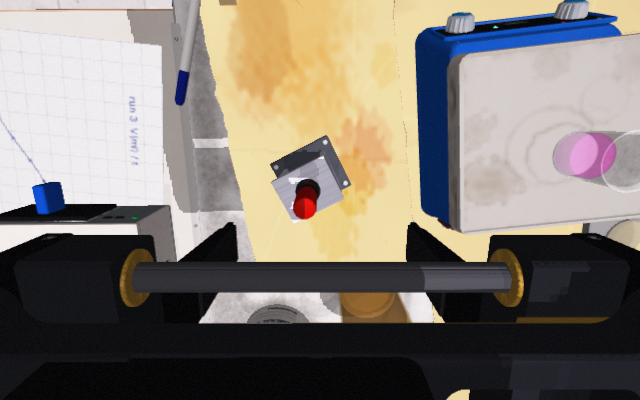

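The wrist view shows the rod's handle top at about (305,208), its base at about (308,190), and the stand plate turned by about 25°. This agrees with the estimate. I'll refine it with masks.

Run:
```python
from h import *
import pickle
c=pickle.load(open('w1.pkl','rb'))
hsv=cv2.cvtColor(c['frame'],cv2.COLOR_RGB2HSV)
m=cv2.inRange(hsv,(0,150,50),(8,255,255))|cv2.inRange(hsv,(172,150,50),(180,255,255)); m[:150]=0;m[240:]=0;m[:,:270]=0;m[:,350:]=0
ys,xs=np.nonzero(m);print(xs.min(),xs.max(),ys.min(),ys.max(),xs.mean())
f=200/np.tan(np.radians(c['vertical_fov'])/2);r=10*f/255*1.0;print('rad px',r)
ct=((xs[ys>ys.max()-r].min()+xs[ys>ys.max()-r].max())/2+.0,ys.max()+.5-r*0.99);print(ct,plane(c,*ct,175))
# plate: bright grey low saturation
m=cv2.inRange(hsv,(0,0,120),(180,60,255));m[:140]=0;m[232:]=0;m[:,:262]=0;m[:,355:]=0
n,l,s,ce=cv2.connectedComponentsWithStats(m)
i=1+np.argmax(s[1:,4]);cn=cv2.findContours((l==i).astype(np.uint8),0,1)[0][0]
rc=cv2.minAreaRect(cn);print(rc)
P=np.array([plane(c,*p,105) for p in cv2.boxPoints(rc)]);print(P.round(1).tolist(),np.linalg.norm(np.diff(P,axis=0),axis=1),P.mean(0), 'hole c')
```

```text
294 316 183 218 305.1542288557214
rad px 12.642400387719384
(np.float64(304.5), np.float64(205.9840236161578)) [484.74264077  47.95204086 175.        ]
((307.6675720214844, 189.742431640625), (48.783790588378906, 59.04871368408203), 62.78388977050781)
[[477.8, 9.4, 105.0], [450.4, 63.3, 105.0], [495.4, 86.4, 105.0], [524.7, 31.1, 105.0]] [60.49674202 50.55630985 62.56397827] [487.04969479  47.54062743 105.        ] hole c
```

arm_command(
  targets=[
    [-4,-14,40,0,1],
    [-4,-14,80,0,1],
    [-4,-14,115,0,1],
    [-4,-14,131,0,1],
    [-4,-14,131,0,1],
  ],
)

```text
t: 2.2
eef_pos: [485.6, 48.2, 127.9]
tcp_rot: [3.141, -0.004, 3.141]
ft_force: [-0.1, -0.1, 0.6]
opening: 1.002
grip_force: 0.0
```

arm_command(
  targets=[
    [0,0,0,0,0],
    [0,0,0,0,0],
    [0,0,0,0,0],
    [0,0,0,0,0],
    [0,0,0,0,0],
  ],
)

```text
t: 2.7
eef_pos: [486.9, 47.3, 130.1]
tcp_rot: [3.142, 0.001, -3.141]
ft_force: [0.5, -0.7, 0.1]
opening: 0.637
grip_force: 0.0
```

arm_command(
  targets=[
    [0,0,0,0,0],
    [0,0,0,0,0],
    [0,0,0,0,0],
    [0,0,-20,0,0],
    [0,0,-20,0,0],
  ],
)

```text
t: 3.2
eef_pos: [487.6, 47.3, 151.0]
tcp_rot: [-3.142, 0.003, -3.141]
ft_force: [0.6, -0.7, -0.8]
opening: 0.218
grip_force: 0.0
```

The fingers were slower than I allowed, so I lifted too early. Going back down and closing.

arm_command(
  targets=[
    [0,0,20,0,0],
    [0,0,20,0,0],
    [0,0,20,0,0],
    [0,0,20,0,0],
    [0,0,20,0,0],
  ],
)

```text
t: 3.7
eef_pos: [488.7, 47.3, 130.2]
tcp_rot: [-3.142, 0.005, -3.141]
ft_force: [4.7, 0.8, 8.9]
opening: 0.2
grip_force: 30.0
```

arm_command(
  targets=[
    [0,0,-10,0,0],
    [0,0,-40,0,0],
    [0,0,-80,0,0],
    [0,0,-120,0,0],
    [0,0,-120,0,0],
  ],
)

```text
t: 4.2
eef_pos: [488.2, 47.3, 254.1]
tcp_rot: [-3.141, 0.007, -3.141]
ft_force: [-0.5, 0.6, -1.6]
opening: 0.207
grip_force: 30.0
```

Run:
```python
from h import *
import pickle
s=env.state();print(s['t'],s['eef_pos'],s['tcp_rot'],s['ft_force'],s['opening'],s['grip_force'])
c=shot('wrist');d=shot('side');pickle.dump((c,d),open('w2.pkl','wb'))
T=tool()
p=T[:3,3]; tip=p+[0,0,-115]
a=proj(d,tip);print(a)
x,y=a.astype(int)
A=cv2.resize(c['frame'][:,:,::-1],(480,300)); x0=max(0,x-50);B=cv2.resize(d['frame'][y-90:y+30,x0:x0+100,::-1],(500,600),interpolation=cv2.INTER_CUBIC)[:300*2]
O=np.zeros((600,800,3),np.uint8);O[:200,:320]=cv2.resize(A,(320,200));O[:600,300:800]=B;O[200:387,:300]=cv2.resize(c['frame'][100:300,160:480,::-1],(300,187))
cv2.imwrite('pics/w2.png',O);print(x0,y-90)
```

```text
4.2 [488.18059093  47.31778046 254.08461785] [-3.14140051  0.00730029 -3.14117001] [-0.45907655  0.58443073 -1.62527196] 0.20707831691142917 29.99923199415207
[253.27249571 165.87610729]
203 75
```

View pics/w2.png

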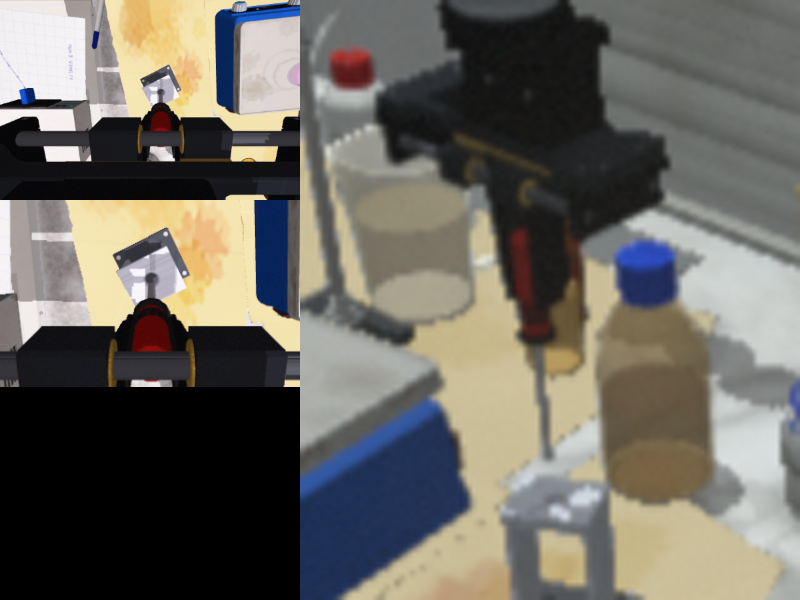

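The side view shows the rod gripped upright, clear of the stand, with its tip at side pixel (252.4,166.6), where I predicted it. In the wrist view the tip is near (320,182). I'm carrying it over the hole.

arm_command(
  targets=[
    [-20,-40,0,0,0],
    [-42,-82,0,0,0],
    [-64,-124,0,0,0],
    [-86,-166,0,0,0],
    [-108,-206,0,0,0],
  ],
)

```text
t: 4.8
eef_pos: [594.8, -160.4, 247.5]
tcp_rot: [3.14, -0.003, -3.142]
ft_force: [1.3, 0.9, -0.7]
opening: 0.205
grip_force: 30.0
```

arm_command(
  targets=[
    [-8,-20,0,0,0],
    [-8,-20,15,0,0],
    [-8,-20,25,0,0],
    [-8,-20,25,0,0],
    [-8,-20,25,0,0],
  ],
)

```text
t: 5.3
eef_pos: [602.6, -178.0, 224.1]
tcp_rot: [3.141, -0.001, -3.141]
ft_force: [0.4, -0.2, 0.1]
opening: 0.207
grip_force: 30.0
```

Run:
```python
from h import *
import pickle
s=env.state();print(s['t'],s['eef_pos'],s['tcp_rot'],s['ft_force'],s['opening'],s['grip_force'])
c=shot('wrist');d=shot('side');pickle.dump((c,d),open('w3.pkl','wb'))
tip=tool()[:3,3]+[0,0,-115]
print(proj(c,tip),proj(d,tip))
A=cv2.resize(c['frame'][100:250,220:420,::-1],(800,600),interpolation=cv2.INTER_CUBIC)
cv2.imwrite('pics/w3.png',A)
```

```text
5.3 [ 602.639162   -178.0427158   224.13426331] [ 3.14098668e+00 -1.20661988e-03 -3.14059678e+00] [ 0.36839146 -0.17373362  0.09594978] 0.20664123262006687 29.999164938926697
[320.96510678 195.68062303] [329.85613211 181.8712621 ]
```

View pics/w3.png

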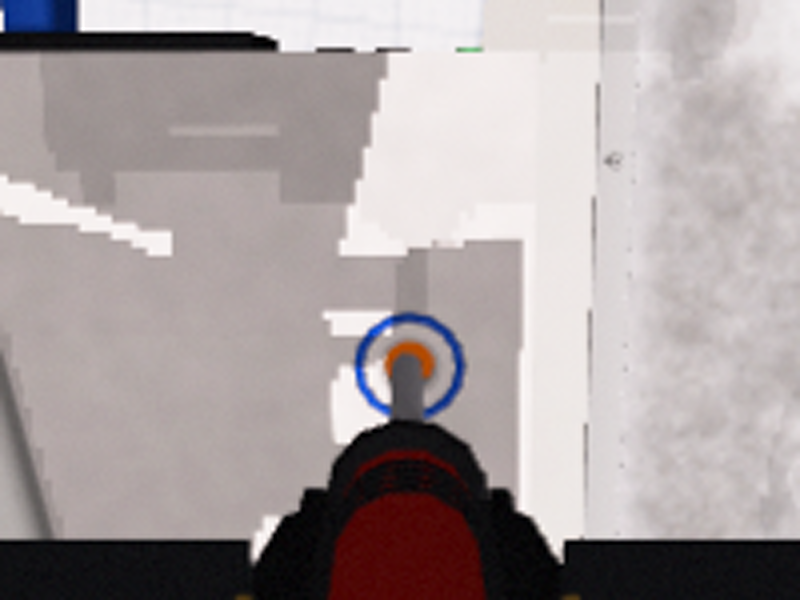

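The wrist view shows the ring centre at full-image pixel (322.7,191.5) and the tip just above it at about (321.7,192.2).

Run:
```python
from h import *
import pickle
c,d=pickle.load(open('w3.pkl','rb'))
hsv=cv2.cvtColor(c['frame'],cv2.COLOR_RGB2HSV);m=cv2.inRange(hsv,(105,120,60),(130,255,255));m[:170]=0;m[215:]=0;m[:,:300]=0;m[:,345:]=0
ys,xs=np.nonzero(m);e=cv2.fitEllipse(np.c_[xs,ys].astype(np.float32));print(e)
h=plane(c,*e[0],85);print('hole',h)
for z in(107,109,111):print('tip',plane(c,321.7,192.2,z))
# side cross-check
s=d['frame'];hs=cv2.cvtColor(s,cv2.COLOR_RGB2HSV)
print(proj(d,h))
```

```text
((321.8660888671875, 191.2653045654297), (24.621776580810547, 25.265474319458008), 89.95343017578125)
hole [ 604.51025272 -177.3087639    85.        ]
tip [ 600.45027469 -177.50766489  107.        ]
tip [ 599.99568731 -177.51103677  109.        ]
tip [ 599.54109993 -177.51440866  111.        ]
[329.73096969 187.92242878]
```

arm_command(
  targets=[
    [-4.5,0,5,0,0],
    [-4.5,0,12,0,0],
    [-4.5,0,18,0,0],
    [-4.5,0,18,0,0],
  ],
)

```text
t: 5.8
eef_pos: [606.9, -178.4, 205.4]
tcp_rot: [3.141, -0.002, -3.141]
ft_force: [0.4, -1.3, 0.2]
opening: 0.205
grip_force: 30.0
```

Run:
```python
from h import *
import pickle
s=env.state();print(s['t'],s['eef_pos'],s['tcp_rot'],s['ft_force'])
c=shot('wrist');pickle.dump(c,open('w4.pkl','wb'))
print(proj(c,(604.5,-177.3,85)),proj(c,(604.5,-177.3,91)))
A=cv2.resize(c['frame'][140:215,270:370,::-1],(800,600),interpolation=cv2.INTER_CUBIC)
cv2.imwrite('pics/w4.png',A)
```

```text
5.8 [ 606.93188941 -178.40472136  205.39429003] [ 3.14081198e+00 -1.73500238e-03 -3.14114040e+00] [ 0.43928685 -1.28335216  0.15011165]
[322.28939606 191.22533245] [322.31168862 192.67450719]
```

View pics/w4.png

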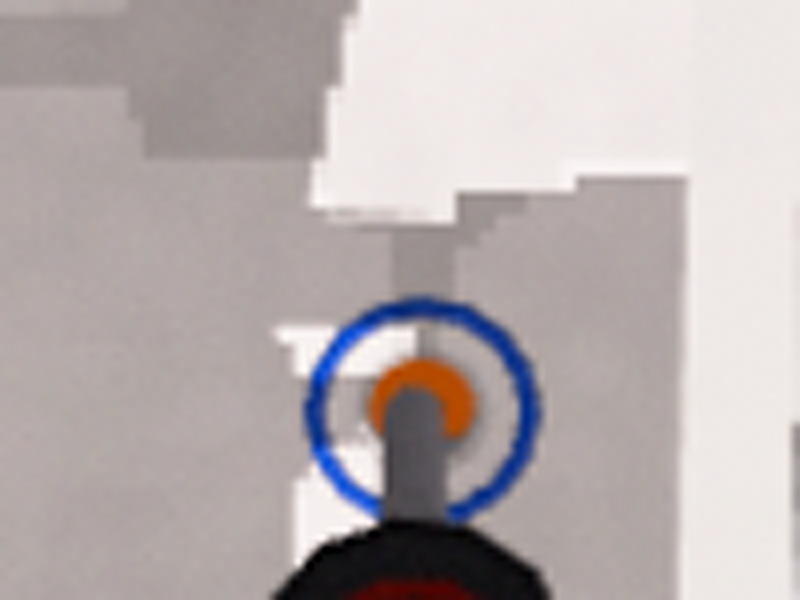

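The tip sits about 1.1 mm short in x and 0.8 mm in y. I'll correct that and insert.

arm_command(
  targets=[
    [-1.2,0.8,0,0,0],
    [-1.2,0.8,5,0,0],
    [-1.2,0.8,10,0,0],
    [-1.2,0.8,16,0,0],
    [-1.2,0.8,20,0,0],
  ],
)

```text
t: 6.35
eef_pos: [608.4, -177.8, 185.8]
tcp_rot: [3.141, -0.001, -3.141]
ft_force: [0.2, -0.2, -0.7]
opening: 0.206
grip_force: 30.0
```

Tip is about 14 mm into the hole with no contact force. Now pushing down.

arm_command(
  targets=[
    [0,0,8,0,0],
    [0,0,16,0,0],
    [0,0,22,0,0],
    [0,0,26,0,0],
    [0,0,30,0,0],
  ],
)

```text
t: 6.85
eef_pos: [608.7, -177.8, 156.8]
tcp_rot: [-3.142, 0.001, -3.141]
ft_force: [-1.1, 0.5, 5.1]
opening: 0.21
grip_force: 30.0
```

arm_command(
  targets=[
    [0,0,1,0,0],
    [0,0,1,0,0],
    [0,0,1,0,0],
  ],
)

```text
t: 7.15
eef_pos: [608.7, -177.8, 156.0]
tcp_rot: [3.142, 0.0, -3.141]
ft_force: [-1.6, 1.2, 4.7]
opening: 0.203
grip_force: 30.0
```

```bash
cat >> h.py <<'E'
def fin():
    c=shot('top');hsv=cv2.cvtColor(c['frame'],cv2.COLOR_RGB2HSV);m=cv2.inRange(hsv,(100,120,40),(130,255,255));m[:195]=0;m[245:]=0;m[:,:335]=0;m[:,365:]=0
    n,l,s,ce=cv2.connectedComponentsWithStats(m);i=1+np.argmax(s[1:,4]);return s[i],ce[i],plane(c,*ce[i],61)
E
python3 -c "
from h import *
print(fin());s=env.state();print(s['t'],s['eef_pos'],s['ft_force'])"
```

```text
(array([349, 218,   5,  14,  67], dtype=int32), array([350.97014925, 224.59701493]), array([ 476.88297364, -273.71747492,   61.        ]))
7.2 [ 608.67734928 -177.825087    155.95537545] [-1.44581499  0.96304572  4.61854869]
```

The tray has sprung out 31 mm. Withdrawing the rod and returning to the stand.

arm_command(
  targets=[
    [0,0,-20,0,0],
    [0,0,-50,0,0],
    [0,0,-80,0,0],
    [0,0,-100,0,0],
    [0,0,-100,0,0],
  ],
)

```text
t: 7.7
eef_pos: [609.4, -178.2, 258.1]
tcp_rot: [-3.14, 0.004, -3.141]
ft_force: [0.2, 0.8, -1.1]
opening: 0.209
grip_force: 30.0
```

arm_command(
  targets=[
    [22,42,0,0,0],
    [44,84,0,0,0],
    [66,126,0,0,0],
    [88,168,0,0,0],
    [108,206,0,0,0],
  ],
)

```text
t: 8.2
eef_pos: [498.7, 29.7, 254.3]
tcp_rot: [3.141, -0.002, -3.141]
ft_force: [0.8, 0.6, -0.7]
opening: 0.204
grip_force: 30.0
```

arm_command(
  targets=[
    [10,18,0,0,0],
    [10,18,15,0,0],
    [10,18,20,0,0],
    [10,18,20,0,0],
  ],
)

```text
t: 8.6
eef_pos: [490.1, 45.9, 234.3]
tcp_rot: [3.141, -0.003, -3.141]
ft_force: [-0.4, -0.7, -0.4]
opening: 0.203
grip_force: 30.0
```

Run:
```python
from h import *
import pickle
s=env.state();print(s['t'],s['eef_pos'],s['tcp_rot'],s['ft_force'],fin()[2])
c=shot('wrist');pickle.dump(c,open('w5.pkl','wb'))
print(proj(c,(487,47.5,105)))
A=cv2.resize(c['frame'][140:215,270:370,::-1],(800,600),interpolation=cv2.INTER_CUBIC)
cv2.imwrite('pics/w5.png',A)
```

```text
8.6 [490.05630474  45.94873425 234.28614371] [ 3.14147953e+00 -2.52967925e-03 -3.14141997e+00] [-0.39658539 -0.69764252 -0.42840569] [ 477.5971211  -273.59998301   61.        ]
[323.00878341 187.96072777]
```

View pics/w5.png

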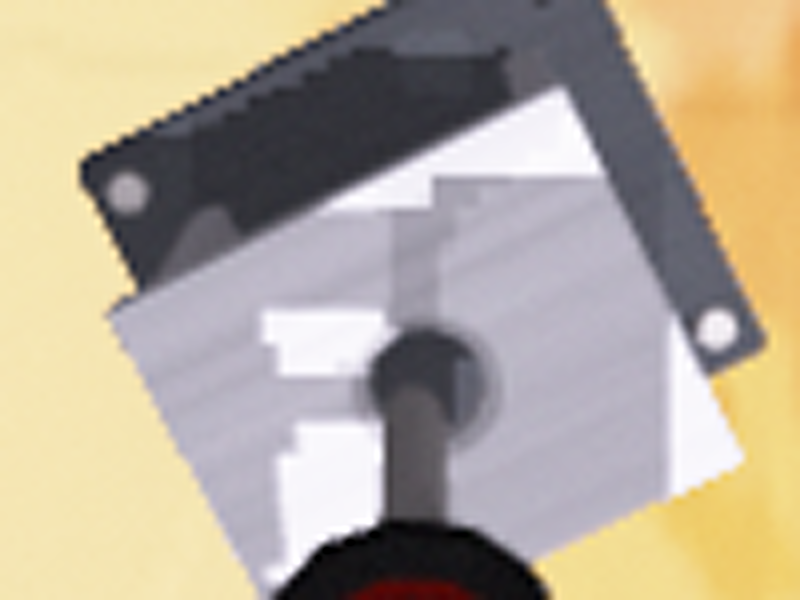

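The stand hole is at crop (428,383). The rod tip is at (415,413), about 14 mm above the plate, so it needs +1.5 mm in y and -0.3 mm in x. Inserting.

arm_command(
  targets=[
    [0.3,1.5,0,0,0],
    [0.3,1.5,10,0,0],
    [0.3,1.5,20,0,0],
    [0.3,1.5,30,0,0],
    [0.3,1.5,40,0,0],
  ],
)

```text
t: 9.2
eef_pos: [490.0, 47.6, 194.5]
tcp_rot: [3.142, -0.001, -3.141]
ft_force: [-0.2, 0.1, -1.2]
opening: 0.203
grip_force: 30.0
```

arm_command(
  targets=[
    [0,0,20,0,0],
    [0,0,40,0,0],
    [0,0,54,0,0],
    [0,0,60,0,0],
    [0,0,62,0,0],
  ],
)

```text
t: 9.7
eef_pos: [490.0, 47.6, 132.9]
tcp_rot: [3.141, -0.001, -3.141]
ft_force: [-0.4, 0.1, -0.6]
opening: 0.208
grip_force: 30.0
```

arm_command(
  targets=[
    [0,0,1,0,0],
    [0,0,1,0,0],
  ],
)

```text
t: 9.9
eef_pos: [490.4, 47.7, 133.0]
tcp_rot: [3.142, 0.001, -3.141]
ft_force: [-0.6, 0.6, -1.0]
opening: 0.201
grip_force: 30.0
```

arm_command(
  targets=[
    [0,0,1,0,0],
    [0,0,2,0,0],
    [0,0,2.5,0,0],
    [0,0,2.5,0,0],
  ],
)

```text
t: 10.3
eef_pos: [490.2, 47.6, 130.3]
tcp_rot: [3.142, 0.0, -3.141]
ft_force: [-0.2, -0.1, 1.3]
opening: 0.202
grip_force: 30.0
```

arm_command(
  targets=[
    [0,0,0,0,0.3],
    [0,0,0,0,0.6],
    [0,0,0,0,1],
    [0,0,0,0,1],
    [0,0,0,0,1],
  ],
)

```text
t: 10.8
eef_pos: [490.2, 47.6, 130.1]
tcp_rot: [3.142, -0.0, -3.141]
ft_force: [-0.4, -0.3, 0.3]
opening: 0.569
grip_force: 0.0
```

arm_command(
  targets=[
    [0,0,0,0,1],
    [0,0,0,0,1],
    [0,0,0,0,1],
    [0,0,0,0,1],
    [0,0,0,0,1],
  ],
)

```text
t: 11.3
eef_pos: [490.2, 47.6, 130.1]
tcp_rot: [3.142, 0.0, -3.141]
ft_force: [-0.8, 0.6, 0.9]
opening: 0.971
grip_force: 0.0
```

arm_command(
  targets=[
    [0,0,-20,0,1],
    [0,0,-50,0,1],
    [0,0,-90,0,1],
    [0,0,-120,0,1],
    [0,0,-120,0,1],
  ],
)

```text
t: 11.8
eef_pos: [491.5, 47.6, 253.8]
tcp_rot: [-3.141, 0.007, -3.141]
ft_force: [0.6, 1.0, -1.0]
opening: 1.001
grip_force: 0.0
```

Run:
```python
from h import *
s=env.state();print(s['t'],s['eef_pos'],s['tcp_rot'],s['opening'])
c=shot('wrist')
hsv=cv2.cvtColor(c['frame'],cv2.COLOR_RGB2HSV)
m=cv2.inRange(hsv,(0,150,50),(8,255,255))|cv2.inRange(hsv,(172,150,50),(180,255,255)); m[:150]=0;m[240:]=0;m[:,:270]=0;m[:,370:]=0
ys,xs=np.nonzero(m);print(xs.min(),xs.max(),ys.min(),ys.max())
f=200/np.tan(np.radians(c['vertical_fov'])/2);r=10*f/(c['W'][2,3]-175)
k=ys>ys.max()-r;ct=((xs[k].min()+xs[k].max())/2,ys.max()+.5-r)
print('top',plane(c,*ct,175),'base',plane(c,(xs[ys<ys.min()+3].mean()),ys.min(),110))
print(to((478,-273.6,26)))
```

```text
11.8 [491.48124226  47.60646256 253.75635979] [-3.14141198  0.00652754 -3.14116329] 1.000813663358512
310 332 178 209
top [484.64861417  47.46932939 175.        ] base [482.08324438  47.58803112 110.        ]
[  13.6 -321.2  225.6]
```

The rod is back in the stand, upright at its original spot. Next is the fin.

arm_command(
  targets=[
    [3,-50,0,0,1],
    [6,-100,0,0,1],
    [9,-150,0,0,1],
    [11,-200,0,0,1],
    [12,-245,0,0,1],
  ],
)

```text
t: 12.35
eef_pos: [477.4, -199.4, 248.8]
tcp_rot: [3.141, -0.002, 3.142]
ft_force: [1.3, 1.2, 0.7]
opening: 0.997
grip_force: 0.0
```

arm_command(
  targets=[
    [0,-50,0,0,1],
    [0,-75,20,0,1],
    [0,-75,50,0,1],
    [0,-75,80,0,1],
    [0,-75,80,0,1],
  ],
)

```text
t: 12.85
eef_pos: [476.4, -271.4, 165.7]
tcp_rot: [3.137, -0.006, 3.141]
ft_force: [-1.0, 0.4, 0.5]
opening: 0.997
grip_force: 0.0
```

Run:
```python
from h import *
s=env.state();print(s['t'],s['eef_pos'],s['tcp_rot'],s['opening'])
c=shot('wrist');p=proj(c,(478,-273,61));print(p)
cv2.imwrite('pics/w6.png',c['frame'][:,:,::-1])
```

```text
12.85 [ 476.37211952 -271.38035992  165.73533527] [ 3.13665166 -0.00648478  3.1412764 ] 0.996676515069061
[318.74782144 200.18864358]
```

View pics/w6.png

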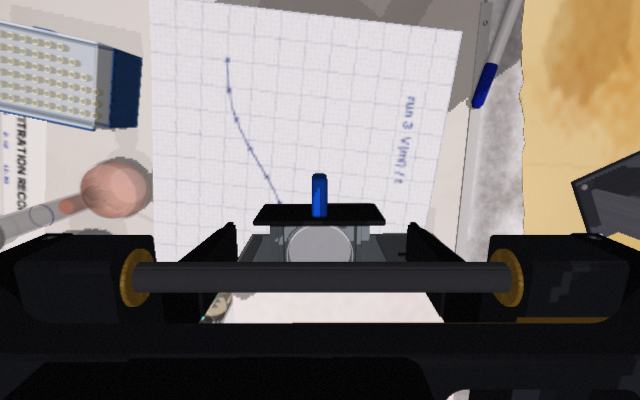

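The fin is at (319,195), centred between the fingers, and the dish is visible in the tray. Descending.

arm_command(
  targets=[
    [2,-1,40,0,1],
    [2,-1,80,0,0.7],
    [2,-1,115,0,0.5],
    [2,-1,138,0,0.3],
    [2,-1,138,0,0.3],
  ],
)

```text
t: 13.4
eef_pos: [475.9, -272.8, 30.7]
tcp_rot: [3.14, -0.003, -3.141]
ft_force: [0.8, -0.3, 0.1]
opening: 0.719
grip_force: 0.0
```

arm_command(
  targets=[
    [0,0,0,0,0],
    [0,0,0,0,0],
    [0,0,0,0,0],
    [0,0,0,0,0],
    [0,0,0,0,0],
  ],
)

```text
t: 13.9
eef_pos: [476.5, -273.5, 32.7]
tcp_rot: [-3.141, 0.001, -3.141]
ft_force: [-0.2, -0.7, 0.2]
opening: 0.298
grip_force: 0.0
```

arm_command(
  targets=[
    [0,0,0,0,0],
    [0,0,0,0,0],
    [0,0,0,0,0],
  ],
)

```text
t: 14.2
eef_pos: [476.1, -272.8, 32.2]
tcp_rot: [3.141, -0.001, -3.141]
ft_force: [-1.1, 5.7, 4.6]
opening: 0.145
grip_force: 30.0
```

arm_command(
  targets=[
    [3,0,0,0,0],
    [8,0,0,0,0],
    [13,0,0,0,0],
    [18,0,0,0,0],
    [23,0,0,0,0],
  ],
)

```text
t: 14.7
eef_pos: [453.2, -272.9, 32.2]
tcp_rot: [3.141, -0.0, -3.141]
ft_force: [2.1, 5.7, 3.9]
opening: 0.148
grip_force: 30.0
```

arm_command(
  targets=[
    [5,0,0,0,0],
    [10,0,0,0,0],
    [14,0,0,0,0],
    [18,0,0,0,0],
    [19,0,0,0,0],
  ],
)

```text
t: 15.2
eef_pos: [434.0, -273.0, 32.2]
tcp_rot: [3.141, -0.0, -3.141]
ft_force: [1.5, 6.2, 4.7]
opening: 0.146
grip_force: 30.0
```

arm_command(
  targets=[
    [1,0,0,0,0],
    [2,0,0,0,0],
    [3,0,0,0,0],
    [3,0,0,0,0],
  ],
)

```text
t: 15.6
eef_pos: [433.0, -273.0, 32.2]
tcp_rot: [-3.141, 0.003, -3.141]
ft_force: [13.2, 10.5, -0.9]
opening: 0.144
grip_force: 30.0
```

Run:
```python
from h import *
s=env.state();print(s['t'],s['eef_pos'],s['ft_force'],s['opening'])
c=shot('side');print(proj(c,(435,-273,46)))
```

```text
15.6 [ 433.00934442 -273.03468259   32.19232673] [13.23744619 10.54791845 -0.88882916] 0.14373223583470948
[319.75384193 236.77987614]
```

The pull force rose to 13 N, so the tray is at its stop. I'll relax, release and lift.

arm_command(
  targets=[
    [-2,0,0,0,0],
    [-2,0,0,0,0.3],
    [-2,0,0,0,0.5],
    [-2,0,0,0,0.5],
    [-2,0,0,0,0.5],
  ],
)

```text
t: 16.15
eef_pos: [433.2, -273.6, 32.1]
tcp_rot: [-3.142, 0.0, -3.142]
ft_force: [-0.1, -0.4, 0.1]
opening: 0.424
grip_force: 0.0
```

arm_command(
  targets=[
    [0,0,0,0,0.6],
    [0,0,-30,0,0.6],
    [0,0,-70,0,0.6],
    [0,0,-110,0,0.6],
    [0,0,-150,0,0.6],
  ],
)

```text
t: 16.65
eef_pos: [433.0, -273.2, 183.7]
tcp_rot: [3.141, -0.0, -3.141]
ft_force: [0.7, 0.5, 0.2]
opening: 0.599
grip_force: 0.0
```

arm_command(
  targets=[
    [0,40,-40,0,0.6],
    [0,80,-80,0,0.6],
    [0,110,-80,0,0.6],
    [0,130,-80,0,0.6],
    [0,130,-80,0,0.6],
  ],
)

```text
t: 17.15
eef_pos: [433.0, -141.5, 262.8]
tcp_rot: [-3.141, 0.001, -3.139]
ft_force: [0.2, -0.3, -0.1]
opening: 0.602
grip_force: 0.0
```

Run:
```python
from h import *
print(fin());s=env.state();print(s['t'],s['eef_pos'],s['opening'])
t=shot('top');d=shot('side')
O=np.hstack([cv2.resize(t['frame'][135:255,205:445,::-1],(800,400),interpolation=cv2.INTER_CUBIC)]);P=cv2.resize(d['frame'][130:290,220:440,::-1],(275,200));Q=np.zeros((200,800,3),np.uint8);Q[:,:275]=P;Q[:,300:600]=cv2.resize(d['frame'][140:220,220:340,::-1],(300,200))
cv2.imwrite('pics/e.png',np.vstack([O,Q]))
```

```text
(array([348, 235,   6,  10,  42], dtype=int32), array([350.5       , 239.28571429]), array([ 437.83805944, -272.86897012,   61.        ]))
17.2 [ 433.22799626 -142.76661408  262.42252343] 0.6028516905005253
```

View pics/e.png

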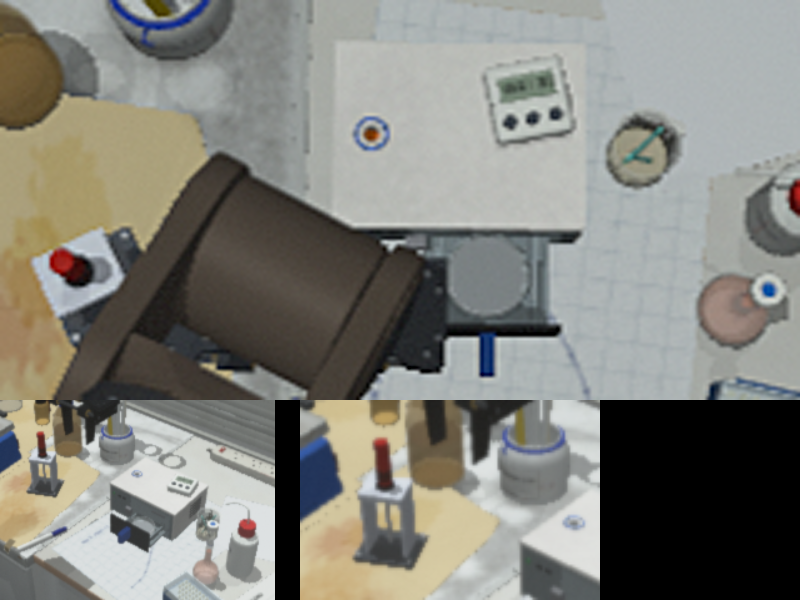

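The rod hangs upright, the tray is out by the full 75 mm (the fin's rear edge moved 28 px), the dish is flat in the recess, and the timer and surroundings haven't moved.

```bash
python3 -c "
from cell import env
print(env.job_done())"
```

```text
the job is handed in; nothing more can be done
None
```

I released the latch with the rod, hung it back upright in its stand and pulled the tray to its stop with the dish in it. The job is handed in at about 17 s, but the hand-in call gave no verdict.

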